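Feed a colour bar through the cut-off saw's guide tube to the length stop

ROBOT

A 7-joint arm with a two-finger parallel gripper is mounted at the origin on the work surface. World frame = base frame: x ahead of the robot, y to its left, z up, the work surface at z = 0. Lengths are in m, angles in degrees, forces in N, time in s.
With the tool pointing down it reaches from about 0.4 to 0.9 m from the base axis. Payload 5.6 kg.
Tool frame: the origin (TCP) lies at the very end of the fingers, on their centre line; the grasp point (between the pads) lies 19 mm behind it; z points along the fingers, y is the direction in which the jaws open and shut (so a half turn about z gives the same grasp; the last joint's range is limited). The gripper opens to 92 mm and grips with 3 to 60 N. Pads are 20 mm wide; open, the fingers measure 128 mm over their backs; the gripper's body (75 mm by 189 mm) begins 69 mm behind the grasp point.
Start: joints at [-77.693, 26.786, -0.665, 91.828, 0.344, 61.387, -3.226], TCP at [0.166, 0.629, 0.215] pointing down, gripper open.
Joint ranges: [-144.91, 144.91], [-17.63, 115.5], [-89.93, 88.59], [15.96, 139.68], [-74.01, 254.01], [8.47, 105.57], [-167.45, 167.45]. Speed limits (degrees/s): [147.25, 147.25, 180, 180, 180, 180, 180].

INTERFACE

Orientations are given as a 3x3 rotation matrix whose columns are the frame's x, y, z axes.
In Python, from cell import arm, read_camera, camera_info, finder gives the robot as it stands.
- The arm moves only by the tool apply_moves, never from a script. Its argument "moves" is a list that holds one entry, the list of rows, each a list of 7 numbers: the closure, from -1 (fully open) to 1 (shut), so that 0 is half open, then the shift along the tool's x, y, z in units of 40 mm (1.0 is 40 mm), then the turn, a rotation vector about the tool's x, y, z in units of 6 degrees (1.0 is 6 degrees). A call has 1 to 10 rows; each row shifts and turns the commanded pose from where the row before left it, along the tool's axes as they then stand; what a row does not reach is not made up. A row lasts 1/12 s, in which the tool goes at most 41.7 mm and 7.16 degrees, less where a joint would pass 70% of its speed; a pose out of reach is approached as far as the arm can. A call is refused whole if a number of a shift passes 1 or a number of a turn 1, either way. A call with a gripper value outside its range is refused whole. The fingers move at their own pace and stop on an object; the grip force is fixed at half the most. Time passes only in rows, so rows that do not move let the fingers close. It gives the time, the measured TCP pose, the force and the opening at its end, in the units of the state.
- arm.read_state(): the state, without advancing time (a new reading comes with each control period).
- read_camera(name): name is "side" or "top"; returns the picture (400x640x3 uint8, red, green, blue); there is no depth.
- camera_info(name): a dict with "fx", "fy", "cx", "cy" (pixels), "rvec" (rotation vector, rad) and "tvec" (3), from world to camera coordinates, as OpenCV has them. Camera axes: x right, y down, z forward; pixel columns grow to the right and rows downward; lengths in m; the calibration is good to about 2 mm. A picture is of the moment at which its call begins. camera_info takes no time and is no camera call.
- arm.finish_job(): hands the job in, once; it reports no verdict.
Trained networks look in the newest picture that a camera, given by its name, has taken for a name from the list of things; names that differ only in an ending like _2 or _b are one class to them, and where a whole thing is asked for, a point or a joint stands for the part that bears it (a point fixed in the world has none). Each returns a list of dicts, best first, with "conf" (0 to 1); they miss things now and then, are a little off and sometimes report something else, mostly with a low value. They report only what shows in the picture. A call takes as long as a camera call.
- finder.spot_in(thing, camera): "location" ([x, y, z] in m, in world coordinates, good to about 4 mm: the middle of the surface that is visible of it).
The state is a dict: "time_s": time; "joint_positions": joint angles; "qvel": joint speeds; "tau": joint torques, N m; "eef_pos": TCP position; "orientation": TCP orientation; "wrist_force": force on the tool from outside, world axes, zero at the start; "ft_torque": the same for the moment, N m; "gripper_width": finger opening in m.
Only numpy, scipy, OpenCV 4.12 (cv2) and the standard library are available. Lean on these libraries where they do the work, as an engineer would, in place of code of your own. Each camera call takes 0.05 s, during which the arm holds its last target. There are 200 camera calls.

TASK

Load the wet saw with the blue glass colour bar: take it from the wooden rack, lay it in the saw's infeed trough behind the guide tube and let go of it. Then, without gripping it again, push it from its back end straight through the tube and under the sprung hold-down shoe, feeling for the length stop, until the stop's red pin is pushed fully home; do not ram the stop, leave the bar lying there, and leave the other two bars in the rack undisturbed.

Things in the scene. Friction and masses are not known exactly. Their poses are not given: they have to be found in the camera images.
- blue_bar_center (a point): Centre of the blue glass colour bar: a solid opaque rod, 28 mm diameter, 280 mm long (along this point's y; ends alike, rims rounded), about 0.43 kg. It starts in any of the wooden rack's three slots, its axis 34 mm above the table, clear all round at mid-length; slots are 56 mm apart, so only 28 mm is free between bars: do not open the gripper much wider than the bar there.
- amber_bar_center (a point): Centre of the amber bar, the same size as the blue one; stays in the rack (axis along y).
- white_bar_center (a point): Centre of the white bar, the same size as the blue one; stays in the rack (axis along y).
- saw: Green wet cut-off saw, fixed. Origin on the table below the mouth of its guide tube; y is the feed direction, x points to the blade. The feed axis: x = 0, 80 mm up. Along y: V trough (-325 to -12 mm), guide tube (0 to 120), hold-down shoe (145), blade (165, 44 mm clear of the bar), length stop on a rail. Its head (blade, motor, handle: y 130 to 400, x -30 to 340 mm) is 300 mm high: pass over it.
- trough_mid (a point): Point on the feed axis above mid-trough (170 mm before the tube's mouth; y along the feed). The trough is a 90 degree steel V, 313 mm long, open at the top and at its back end; a bar resting in it is in line with the tube, axis 80 mm above the table. Its rims end 7 mm below that axis, 15 mm to either side, so fingertips can reach 5 mm below the axis anywhere along it.
- tube_mouth (a point): Centre of the mouth of the brass guide tube, on the feed axis, 80 mm above the table; y along the feed direction. The tube is 120 mm long, bore 31 mm, mouth flared to 45 mm, held in two clamp blocks 114 mm high.
- hold_down (a joint): Black sprung shoe over a vee rest past the tube, pressing the bar down: 0 = down, about 0.02 to 0.04 (rad) with the bar under it. Its rounded nose hangs some 3 mm into the bar's way, met when the bar's front is 130 to 145 mm past the tube's mouth; the push needed then rises from 3 to 7 N (plain sliding drag) to 9 to 17 N and stays there: easily mistaken for the stop.
- stop_pin (a joint): Red sprung pin (24 mm disc) of the length stop, on the feed axis: 0 = out, 0.008 = fully home (m). Its spring is weak (0.5 to 1 N; the bar's friction holds it in); only the end of its travel is hard, 8 N or more above the drag. The stop was left anywhere with the pin's home face 180 to 250 mm past the tube's mouth: not measured, to be felt or seen.

How it is judged (in metres and radians):
On the way, in this order (a step that is already met when the one before it is completed fails the run):
1. the blue bar lies in the infeed trough, behind the guide tube, in line with it and let go (y of blue_bar_center in the frame of saw between -0.25 and -0.13 m and x of blue_bar_center in the frame of saw between -0.006 and 0.006 m and height (world z) of blue_bar_center between 0.074 and 0.086 m and angle between the y axis of blue_bar_center and the y axis of saw, either way round below 0.04 rad and contact force between the fingers and blue_bar below 0.1 N), for 0.2 s.
2. the blue bar's front end has come out of the far end of the guide tube (y of blue_bar_center in the frame of saw above -0.02 m and angle between the y axis of blue_bar_center and the y axis of saw, either way round below 0.04 rad).
At the end, for the whole second after the job is handed in: The blue bar lies still and released through the guide tube, in line with it (within 6 mm and 0.04 rad), and holds the stop's pin at least 6 mm in of its 8 mm travel (value of joint stop_pin above 0.006 m and x of blue_bar_center in the frame of saw between -0.006 and 0.006 m and y of blue_bar_center in the frame of saw above 0.03 m and height (world z) of blue_bar_center between 0.072 and 0.086 m and angle between the y axis of blue_bar_center and the y axis of saw, either way round below 0.04 rad and linear speed of blue_bar below 0.01 m/s and contact force between the fingers and blue_bar below 0.1 N); the robot touches nothing.
It fails at once if the stop is rammed: the bar presses on its pin with more than 45 N (contact force between blue_bar and stop_pin above 45 N).
It fails at once if once its front end is in the tube, the bar is touched by fingers alongside it rather than at its back end (grasp point within 120 mm of the bar's centre, in plan) (y of blue_bar_center in the frame of saw above -0.12 m and contact force between the fingers and blue_bar above 0.5 N and horizontal distance between the grasp point and blue_bar_center below 0.12 m and height (world z) of blue_bar_center below 0.09 m and x of blue_bar_center in the frame of saw below 0.02 m).
It fails at once if the amber bar is moved more than 20 mm (distance of amber_bar_center from where it was at the start of the episode above 0.02 m).
It fails at once if the white bar is moved more than 20 mm (distance of white_bar_center from where it was at the start of the episode above 0.02 m).
It also fails if it takes over 67 s, if anything falls off the work surface, if the arm or the gripper's body presses on something with over 40 N, if the wrist force passes 120 N, or if a joint passes its speed limit or range.

## Working session

There is one attempt and no reset: what is moved stays moved. The work goes in short steps, Python scripts to look and compute and a tool call to move; the robot and the scene stay as the last step left them, time stands still between calls to the robot, and variables do not carry over. Pictures are saved under pics/ and viewed, about 8 in all and at most 12, crops included, and the job is handed in when it is done.

Besides the shell and the picture viewer there is one more tool, called after "Request:" by a JSON object that holds its "api" and its "payload". apply_moves: Moves the arm, as the interface text tells. Its arguments: {"type":"object","properties":{"moves":{"type":"array","items":{"type":"array","items":{"type":"array","items":{"type":"number"}}}}},"required":["moves"]}

```bash
mkdir -p pics; python3 - <<'E'
from cell import arm, read_camera, camera_info, finder
import cv2,numpy as np
for c in ["top","side"]:
    cv2.imwrite(f"pics/{c}0.png",cv2.cvtColor(read_camera(c),cv2.COLOR_RGB2BGR))
    i=camera_info(c);R=cv2.Rodrigues(np.array(i["rvec"]))[0];print(c,"cam at",(-R.T@np.array(i["tvec"])).round(3),i["fx"],R.round(2).tolist())
    for t in ["blue_bar_center","amber_bar_center","white_bar_center","saw","hold_down","stop_pin"]:
        print(t,[(np.round(d["location"],4).tolist(),round(d["conf"],2)) for d in finder.spot_in(t,c)[:2]])
s=arm.read_state();print(s["time_s"],s["eef_pos"],np.round(s["orientation"],3).tolist(),s["gripper_width"],s["wrist_force"])
E
```

```text
top cam at [0.519 0.065 0.769] 367.16323005939904 [[0.01, -1.0, 0.02], [-1.0, -0.01, -0.05], [0.05, -0.02, -1.0]]
blue_bar_center [([0.6218, -0.1804, 0.0452], 0.74)]
amber_bar_center []
white_bar_center [([0.6772, -0.1808, 0.0466], 0.97)]
saw [([0.5664, 0.2285, 0.0479], 0.82)]
hold_down [([0.4427, 0.1724, 0.1354], 0.89)]
stop_pin []
side cam at [0.323 0.547 0.513] 364.22265189371456 [[-0.9, -0.43, 0.0], [-0.26, 0.55, -0.79], [0.34, -0.72, -0.61]]
blue_bar_center [([0.6243, -0.1419, 0.0388], 0.88)]
amber_bar_center [([0.5635, -0.1282, 0.0411], 0.95)]
white_bar_center [([0.6666, -0.1739, 0.0425], 0.94)]
saw [([0.609, 0.3053, 0.0513], 0.96)]
hold_down [([0.4388, 0.1721, 0.1353], 0.67)]
stop_pin [([0.6127, 0.3053, 0.0528], 0.17)]
0.7 [0.16576046 0.62851122 0.21461896] [[-0.967, 0.255, 0.0], [0.255, 0.967, 0.0], [-0.0, 0.0, -1.0]] 0.09181418985466998 [-0.07614471 -0.31360255  0.39029794]
```

View pics/top0.png

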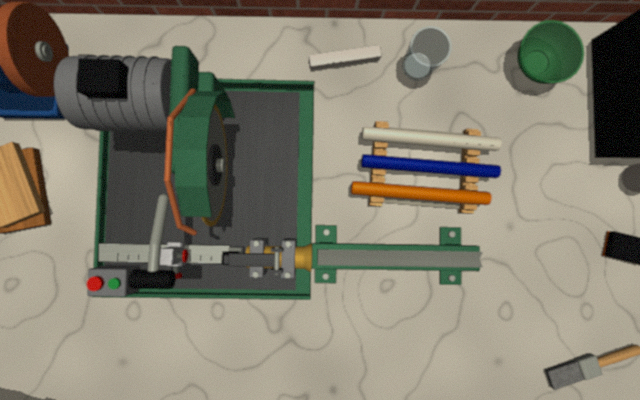

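View pics/side0.png

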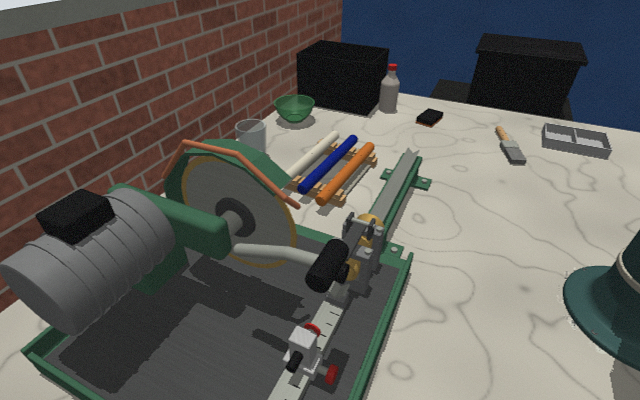

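Top view: trough runs from about (315,257) to (481,259), feed towards image left (+y). The blue bar is the middle one, (362,161)–(499,171). The side view shows the red pin near (312,328). Next I measure the axes more precisely.

```bash
cat > h.py <<'E'
from cell import arm, read_camera, camera_info, finder
import cv2,numpy as np
def unproj(c,uv,z):
    i=camera_info(c);R=cv2.Rodrigues(np.array(i["rvec"]))[0];C=-R.T@np.array(i["tvec"])
    d=R.T@np.array([(uv[0]-i["cx"])/i["fx"],(uv[1]-i["cy"])/i["fy"],1]);return C+d*(z-C[2])/d[2]
def proj(c,P):
    i=camera_info(c);K=np.array([[i["fx"],0,i["cx"]],[0,i["fy"],i["cy"]],[0,0,1.]])
    return cv2.projectPoints(np.array(P,float).reshape(-1,1,3),np.array(i["rvec"]),np.array(i["tvec"]),K,None)[0][:,0]
E
python3 - <<'E'
from h import *
im=cv2.imread("pics/top0.png")
b,g,r=[im[...,k].astype(int) for k in range(3)]
m=((b>70)&(b>r+50)&(b>g+50)); m[:, :340]=0; m[:, 520:]=0;m[:130]=0;m[200:]=0
def ends(m,z):
    ys,xs=np.nonzero(m); (c,(w,h),a)=cv2.minAreaRect(np.c_[xs,ys].astype(np.float32))
    p=np.c_[xs,ys].astype(float);ce=p.mean(0);v=np.linalg.svd(p-ce,full_matrices=0)[2][0]
    t=(p-ce)@v; print(len(xs),c,w,h)
    A,B=unproj("top",ce+v*(t.min()-.5),z),unproj("top",ce+v*(t.max()+.5),z)
    d=A-B;d*=np.sign(d[1]);print(A.round(4),B.round(4),"mid",((A+B)/2).round(4),"len",np.linalg.norm(d),"ang x/y deg",np.degrees(np.arctan2(d[0],d[1])))
ends(m,.040)
# brightness profile across trough
for u in (345,380,400,430,470):
    print(u,[tuple(im[v,u]) if 0 else int(im[v,u].sum()//3) for v in range(238,280)], [int(g[v,u]-r[v,u]) for v in range(238,280)])
cv2.imwrite("pics/c1.png",cv2.resize(im[215:300,220:490],None,fx=2.9,fy=2.9,interpolation=cv2.INTER_CUBIC))
E
```

```text
1568 (430.9316711425781, 165.8026885986328) 138.35092163085938 11.702377319335938
[ 0.6329 -0.0395  0.04  ] [ 0.6121 -0.3198  0.04  ] mid [ 0.6225 -0.1796  0.04  ] len 0.28109830609878916 ang x/y deg 4.251454226991034
345 [164, 161, 164, 165, 145, 98, 72, 82, 81, 83, 88, 98, 107, 110, 110, 111, 113, 111, 110, 112, 110, 116, 113, 117, 114, 111, 111, 100, 84, 77, 83, 119, 150, 164, 159, 154, 155, 161, 159, 161, 161, 160] [-5, -5, -7, -5, -10, 3, 38, 51, 52, 54, 47, 30, 12, 0, -1, 0, -1, 0, 4, -1, 1, 4, 0, 2, -1, -1, 7, 22, 42, 49, 35, 5, -7, -7, -6, -6, -6, -5, -5, -7, -3, -6]
380 [161, 158, 164, 165, 164, 129, 84, 66, 78, 78, 78, 84, 95, 106, 109, 111, 111, 113, 112, 113, 113, 112, 118, 114, 110, 112, 113, 107, 88, 75, 76, 113, 156, 173, 166, 170, 167, 170, 170, 169, 170, 166] [-6, -9, -6, -9, -7, -6, 13, 40, 51, 49, 50, 35, 11, 0, 0, 2, 1, -2, 3, 3, 0, 0, 1, 0, 4, 2, 0, 7, 31, 48, 41, 7, -7, -8, -5, -7, -7, -9, -8, -6, -7, -8]
400 [173, 173, 175, 172, 176, 154, 99, 63, 76, 76, 76, 78, 87, 109, 111, 115, 113, 116, 109, 113, 107, 115, 111, 115, 116, 118, 114, 109, 91, 76, 69, 95, 136, 
[... 224 characters left out ...]
169, 168, 153, 109, 74, 72, 75, 78, 75, 90, 107, 116, 111, 115, 109, 118, 113, 114, 113, 113, 118, 122, 120, 115, 113, 102, 89, 71, 77, 107, 151, 166, 161, 162, 160, 159, 161, 159, 153] [-8, -10, -9, -7, -7, -10, 0, 25, 42, 49, 48, 50, 25, 6, 0, 2, 0, -1, 2, 1, 1, 2, 1, 0, 3, 0, 1, 1, 14, 31, 45, 35, 8, -4, -8, -7, -5, -7, -4, -7, -6, -9]
470 [172, 170, 170, 176, 171, 170, 154, 108, 65, 69, 76, 73, 77, 89, 110, 112, 110, 112, 106, 113, 108, 113, 118, 113, 114, 117, 112, 114, 106, 94, 72, 68, 91, 136, 162, 168, 170, 169, 169, 169, 166, 168] [-7, -8, -6, -4, -7, -8, -9, 3, 29, 45, 44, 48, 42, 26, 6, 2, -2, 3, 0, -3, 2, 3, 3, 0, 2, 3, 2, -5, 4, 20, 42, 41, 17, 2, -7, -8, -6, -8, -6, -7, -4, -4]
```

View pics/c1.png

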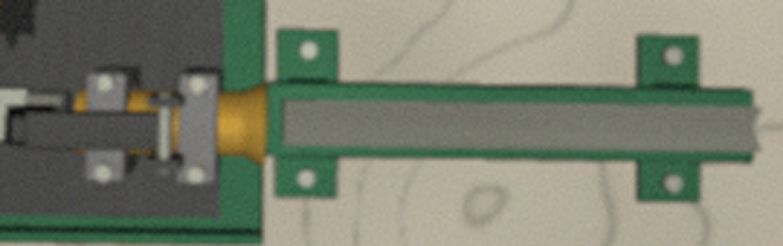

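The crop shows the brass flare at about u=312, v=257, and the steel V from u=317.6 to 480.7. Its rims are at v=249.5/265.1 (u=345) and 251/267.3 (u=470).

```bash
python3 - <<'E'
from h import *
im=cv2.imread("pics/top0.png").astype(int);q=im[...,1]-im[...,2]
us=np.arange(330,475,3);P=[]
for u in us:
    c=258
    def edge(dr):
        v=c
        while q[v:v+dr*2:dr,u].mean()<25: v+=dr
        return v-dr*(q[v,u]-25)/(q[v,u]-q[v-dr,u]+1e-6)
    P.append((unproj("top",(u,edge(-1)),.073)+unproj("top",(u,edge(1)),.073))/2)
P=np.array(P);k=np.polyfit(P[:,1],P[:,0],1);print("x= %.4f + %.4f*y"%(k[1],k[0]),"res",np.std(P[:,0]-np.polyval(k,P[:,1])))
a=np.arctan(k[0]);print("angle",np.degrees(a))
A=unproj("top",(317.6,257),.073);B=unproj("top",(480.7,259.3),.073);M=unproj("top",(312,257.2),.09)
print(A,B,M)
y0=np.array([A[1]+.012*np.cos(a),B[1]+.325*np.cos(a)]);print("mouth y",y0)
y0=y0.mean();O=np.array([np.polyval(k,y0),y0,0]);f=np.array([np.sin(a),np.cos(a),0])
print("origin",O,"f",f,"trough mid",O-.17*f)
# red pixels side: pin
s=cv2.imread("pics/side0.png").astype(int);m=(s[...,2]>s[...,1]+60)&(s[...,2]>s[...,0]+60);m[:300]=0
n,l,st,ce=cv2.connectedComponentsWithStats(m.astype(np.uint8));print(st,ce.round(1))
for t in np.arange(.16,.27,.01): print(t,proj("side",[O+t*f+[0,0,.08]]).round(1),end=" ")
print(unproj("side",ce[1],.08))
E
```

```text
x= 0.4432 + 0.0104*y res 0.0002303438828716414
angle 0.5979870752483035
[0.44346947 0.04827133 0.073     ] [ 0.44014769 -0.26132095  0.073     ] [0.44492016 0.05897196 0.09      ]
mouth y [0.06027067 0.06366135]
origin [0.44385776 0.06196601 0.        ] f [0.01043665 0.99994554 0.        ] trough mid [ 0.44208353 -0.10802473  0.        ]
[[     0      0    640    400 255785]
 [   305    323     15     13     77]
 [   326    365     12     19    138]] [[319.5 199.4]
 [312.5 327.1]
 [330.8 373.6]]
0.16 [[333.5 289.6]] 0.17 [[330.7 294.6]] 0.18000000000000002 [[327.9 299.7]] 0.19000000000000003 [[325.  304.9]] 0.20000000000000004 [[322.  310.3]] 0.21000000000000005 [[319.  315.8]] 0.22000000000000006 [[315.8 321.5]] 0.23000000000000007 [[312.6 327.3]] 0.24000000000000007 [[309.2 333.4]] 0.2500000000000001 [[305.8 339.6]] 0.2600000000000001 [[302.2 346. ]] 0.27000000000000013 [[298.6 352.6]] [0.44646761 0.2916823  0.08      ]
```

Request:
{"api": "apply_moves", "payload": {"moves": [[[0.17, 0, 0, -0.85, 0, 0, 1], [0.17, 0, 0, -0.85, 0, 0, 1], [0.17, 0, 0, -0.85, 0, 0, 1], [0.17, 0, 0, -0.85, 0, 0, 1], [0.17, 0, 0, 0, 0, 0, 1], [0.17, 0, 0, 0, 0, 0, 1], [0.17, 0, 0, 0, 0, 0, 1], [0.17, 0, 0, 0, 0, 0, 1], [0.17, 0, 0, 0, 0, 0, 1], [0.17, 0, 0, 0, 0, 0, 1]]]}}

```text
time_s: 1.53
eef_pos: [0.1657, 0.6285, 0.3507]
orientation: [[-0.258, 0.966, -0.0], [0.966, 0.258, 0.0], [0.0, 0.0, -1.0]]
wrist_force: [0.6, -0.7, -0.1]
gripper_width: 0.038
```

Request:
{"api": "apply_moves", "payload": {"moves": [[[0.17, 0, 0, 0, 0, 0, 1], [0.17, 0, 0, 0, 0, 0, 1], [0.17, 0, 0, 0, 0, 0, 1], [0.17, 0, 0, 0, 0, 0, 0.25], [0.17, 0, 0, 0, 0, 0, 0]]]}}

```text
time_s: 1.95
eef_pos: [0.1656, 0.6285, 0.3506]
orientation: [[0.073, 0.997, 0.0], [0.997, -0.073, -0.0], [-0.0, 0.0, -1.0]]
wrist_force: [-0.7, 0.1, 0.5]
gripper_width: 0.0379
```

```bash
cat >> h.py <<'E'
def delta(target):
    s=arm.read_state();R=np.array(s["orientation"]);p=np.array(s["eef_pos"])
    print("t",s["time_s"],"tcp",p.round(4),"w",round(s["gripper_width"],4),"F",np.round(s["wrist_force"],1),"yaw_y",round(np.degrees(np.arctan2(R[1,1],R[0,1])),2),"R",R.round(3).tolist(),"q",np.round(s["joint_positions"],0))
    if target is not None: print("tool shift units",(R.T@(np.array(target)-p)/.04).round(3))
E
python3 -c "
from h import *
delta([.6225,-.1796,.351])"
```

```text
t 1.95 tcp [0.1656 0.6285 0.3506] w 0.0379 F [-0.7  0.1  0.5] yaw_y -4.2 R [[0.073, 0.997, 0.0], [0.997, -0.073, -0.0], [-0.0, 0.0, -1.0]] q [-88.  21.  14.  83.  -5.  76. -78.]
tool shift units [-1.9312e+01  1.2870e+01 -7.0000e-03]
```

Request:
{"api": "apply_moves", "payload": {"moves": [[[0.17, -0.7, 0.45, 0, 0, 0, 0], [0.17, -0.7, 0.45, 0, 0, 0, 0], [0.17, -0.7, 0.45, 0, 0, 0, 0], [0.17, -0.7, 0.45, 0, 0, 0, 0], [0.17, -0.7, 0.45, 0, 0, 0, 0], [0.17, -0.7, 0.45, 0, 0, 0, 0], [0.17, -0.7, 0.45, 0, 0, 0, 0], [0.17, -0.7, 0.45, 0, 0, 0, 0], [0.17, -0.7, 0.45, 0, 0, 0, 0], [0.17, -0.7, 0.45, 0, 0, 0, 0]]]}}

```text
time_s: 2.78
eef_pos: [0.3249, 0.3343, 0.3509]
orientation: [[0.072, 0.997, 0.0], [0.997, -0.072, 0.001], [0.001, 0.0, -1.0]]
wrist_force: [0.4, 0.1, 0.8]
gripper_width: 0.0385
```

Request:
{"api": "apply_moves", "payload": {"moves": [[[0.17, -0.7, 0.45, 0, 0, 0, 0], [0.17, -0.7, 0.45, 0, 0, 0, 0], [0.17, -0.7, 0.45, 0, 0, 0, 0], [0.17, -0.7, 0.45, 0, 0, 0, 0], [0.17, -0.7, 0.45, 0, 0, 0, 0], [0.17, -0.7, 0.45, 0, 0, 0, 0], [0.17, -0.7, 0.45, 0, 0, 0, 0], [0.17, -0.7, 0.45, 0, 0, 0, 0], [0.17, -0.7, 0.45, 0, 0, 0, 0], [0.17, -0.7, 0.45, 0, 0, 0, 0]]]}}

```text
time_s: 3.62
eef_pos: [0.4835, 0.0417, 0.351]
orientation: [[0.072, 0.997, 0.001], [0.997, -0.072, 0.001], [0.001, 0.001, -1.0]]
wrist_force: [0.1, 0.4, -1.0]
gripper_width: 0.0377
```

Request:
{"api": "apply_moves", "payload": {"moves": [[[0.17, -0.7, 0.45, 0, 0, 0, 0], [0.17, -0.7, 0.45, 0.5, 0, 0, 0], [0.17, -0.7, 0.45, 0.8, 0, 0, 0], [0.17, -0.7, 0.5, 0.8, 0, 0, 0], [0.17, -0.7, 0.6, 0.8, 0, 0, 0], [0.17, -0.7, 0.6, 0.8, 0, 0, 0], [0.17, -0.7, 0.6, 0, 0, 0, 0], [0.17, 0, 0, 0, 0, 0, 0]]]}}

```text
time_s: 4.28
eef_pos: [0.6048, -0.155, 0.2167]
orientation: [[0.079, 0.997, -0.002], [0.997, -0.079, -0.005], [-0.006, -0.002, -1.0]]
wrist_force: [0.1, -0.2, 2.0]
gripper_width: 0.038
```

```bash
python3 -c "
from h import *
for c in ['top','side']:
    read_camera(c);print([(np.round(d['location'],4).tolist(),round(d['conf'],2)) for d in finder.spot_in('blue_bar_center',c)[:1]])
cv2.imwrite('pics/a.png',cv2.cvtColor(read_camera('top'),cv2.COLOR_RGB2BGR)[110:330,250:530])
delta([.6225,-.1796,.03])"
```

```text
[([0.6228, -0.1336, 0.0476], 0.86)]
[([0.6206, -0.145, 0.0439], 0.56)]
t 4.5333 tcp [ 0.604  -0.1467  0.2192] w 0.0384 F [-0.4 -0.3  0.3] yaw_y -4.13 R [[0.072, 0.997, 0.001], [0.997, -0.072, 0.001], [0.001, 0.001, -1.0]] q [-23.  29.  47.  98. -24.  63.  27.]
tool shift units [-0.792  0.519  4.729]
```

Request:
{"api": "apply_moves", "payload": {"moves": [[[0.17, -0.42, 0.27, 0, 0, 0, 0], [0.17, -0.41, 0.27, 0, 0, 0, 0], [0.17, 0, 0, 0.9, 0, 0, 0], [0.17, 0, 0, 0.9, 0, 0, 0], [0.17, 0, 0, 0.9, 0, 0, 0], [0.17, 0, 0, 0.8, 0, 0, 0], [0.17, 0, 0, 0, 0, 0, 0], [0.17, 0, 0, 0, 0, 0, 0]]]}}

```text
time_s: 5.2
eef_pos: [0.6226, -0.1812, 0.0786]
orientation: [[0.072, 0.997, -0.002], [0.997, -0.072, 0.001], [0.001, -0.002, -1.0]]
wrist_force: [0.3, 0.4, 1.2]
gripper_width: 0.0382
```

```bash
python3 -c "
from h import *
cv2.imwrite('pics/b.png',np.vstack([cv2.resize(cv2.cvtColor(read_camera('top'),cv2.COLOR_RGB2BGR)[110:220,340:520],None,fx=2.6,fy=2.6),cv2.resize(cv2.cvtColor(read_camera('side'),cv2.COLOR_RGB2BGR)[90:210,260:440],None,fx=2.6,fy=2.6)]))
delta([.6233,-.1816,.03])"
```

```text
t 5.3 tcp [ 0.6247 -0.1827  0.0814] w 0.0382 F [-0.4 -0.2  0.6] yaw_y -4.2 R [[0.073, 0.997, 0.004], [0.997, -0.073, -0.001], [-0.0, 0.004, -1.0]] q [-15.  41.  40.  99. -33.  52.  35.]
tool shift units [ 0.026 -0.041  1.286]
```

View pics/b.png

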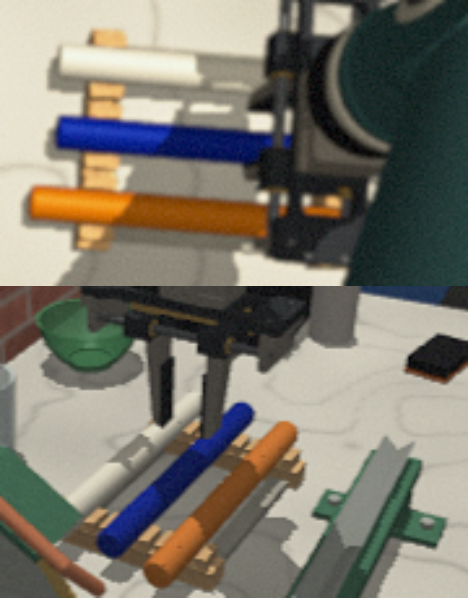

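```bash
python3 -c "
from h import *
im=cv2.imread('pics/side0.png').astype(int);b,g,r=im[...,0],im[...,1],im[...,2]
m=(b>70)&(b>r+50)&(b>g+50);m[:130]=0;m[195:]=0;m[:,:290]=0;m[:,365:]=0
d=np.array([.0741,.997,0])
for t in (-.1,-.05,0,.05,.1):
    u,v=proj('side',[np.array([.6233,-.1816,.034])+t*d])[0];row=int(round(v));x=np.nonzero(m[row])[0];print((u,v),x.min(),x.max(),x.mean())
    print(unproj('side',(x.mean(),row),.034))
"
```

```text
(np.float64(347.7128084477937), np.float64(143.58221432323438)) 342 352 347.0
[ 0.61678389 -0.27830288  0.034     ]
(np.float64(339.44583779939), np.float64(151.6708478311518)) 332 344 338.0
[ 0.62234827 -0.22824481  0.034     ]
(np.float64(330.5565540644136), np.float64(160.3683697334462)) 324 335 329.5
[ 0.62640461 -0.1820777   0.034     ]
(np.float64(320.9719401563784), np.float64(169.74622197391048)) 314 325 319.5
[ 0.62974598 -0.12918685  0.034     ]
(np.float64(310.60709108195744), np.float64(179.88747795430484)) 304 315 309.5
[ 0.63282976 -0.08037339  0.034     ]
```

Request:
{"api": "apply_moves", "payload": {"moves": [[[0.17, 0, 0.02, 0.4, 0, 0, 0], [0.17, 0, 0, 0.4, 0, 0, 0], [0.17, 0, 0, 0.3, 0, 0, 0], [0.17, 0, 0, 0.15, 0, 0, 0], [0.17, 0, 0, 0, 0, 0, 0], [0.17, 0, 0, 0, 0, 0, 0]]]}}

```text
time_s: 5.8
eef_pos: [0.6235, -0.1832, 0.0282]
orientation: [[0.075, 0.997, -0.001], [0.997, -0.075, -0.0], [-0.0, -0.001, -1.0]]
wrist_force: [0.9, -0.9, 0.6]
gripper_width: 0.0381
```

```bash
python3 -c "
from h import *
delta([.624,-.1816,.03])"
```

```text
t 5.8 tcp [ 0.6235 -0.1832  0.0282] w 0.0381 F [ 0.9 -0.9  0.6] yaw_y -4.29 R [[0.075, 0.997, -0.001], [0.997, -0.075, -0.0], [-0.0, -0.001, -1.0]] q [-13.  45.  37. 100. -35.  48.  37.]
tool shift units [ 0.041  0.008 -0.044]
```

Request:
{"api": "apply_moves", "payload": {"moves": [[[0.17, 0, 0, -0.03, 0, 0, 0], [0.17, 0, 0, 0, 0, 0, 0], [1, 0, 0, 0, 0, 0, 0], [1, 0, 0, 0, 0, 0, 0], [1, 0, 0, 0, 0, 0, 0], [1, 0, 0, 0, 0, 0, 0], [1, 0, 0, 0, 0, 0, 0], [1, 0, 0, 0, 0, 0, 0]]]}}

```text
time_s: 6.47
eef_pos: [0.6241, -0.1831, 0.0304]
orientation: [[0.075, 0.997, 0.001], [0.997, -0.075, 0.0], [0.0, 0.001, -1.0]]
wrist_force: [-0.8, -0.2, 4.9]
gripper_width: 0.027
```

Request:
{"api": "apply_moves", "payload": {"moves": [[[1, 0, 0, -0.2, 0, 0, 0], [1, 0, 0, -0.4, 0, 0, 0], [1, 0, 0, -0.6, 0, 0, 0], [1, 0, 0, -0.8, 0, 0, 0], [1, 0, 0, -0.6, 0, 0, 0], [1, 0, 0, -0.4, 0, 0, 0], [1, 0, 0, 0, 0, 0, 0], [1, 0, 0, 0, 0, 0, 0]]]}}

```text
time_s: 7.13
eef_pos: [0.6241, -0.1828, 0.1508]
orientation: [[0.074, 0.997, 0.002], [0.997, -0.074, 0.0], [0.0, 0.002, -1.0]]
wrist_force: [0.7, 0.3, -5.6]
gripper_width: 0.0273
```

```bash
python3 -c "
from h import *
delta([.4421,-.108,.15])
cv2.imwrite('pics/d.png',np.vstack([cv2.resize(cv2.cvtColor(read_camera('top'),cv2.COLOR_RGB2BGR)[110:220,340:520],None,fx=2.6,fy=2.6),cv2.resize(cv2.cvtColor(read_camera('side'),cv2.COLOR_RGB2BGR)[90:210,260:440],None,fx=2.6,fy=2.6)]))
"
```

```text
t 7.1333 tcp [ 0.6241 -0.1828  0.1508] w 0.0273 F [ 0.7  0.3 -5.6] yaw_y -4.27 R [[0.074, 0.997, 0.002], [0.997, -0.074, 0.0], [0.0, 0.002, -1.0]] q [-17.  36.  44.  97. -29.  58.  32.]
tool shift units [ 1.526 -4.676  0.013]
```

View pics/d.png

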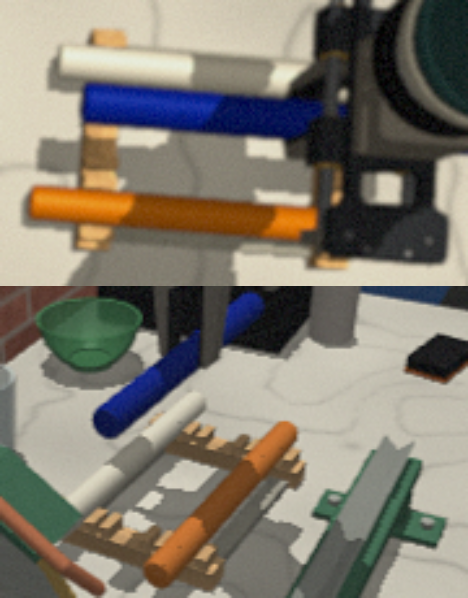

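Request:
{"api": "apply_moves", "payload": {"moves": [[[1, 0.1, -0.3, 0, 0, 0, 0], [1, 0.2, -0.6, 0, 0, 0, 0], [1, 0.2, -0.7, 0, 0, 0, 0], [1, 0.23, -0.7, 0, 0, 0, 0], [1, 0.23, -0.7, 0, 0, 0, 0], [1, 0.22, -0.7, 0, 0, 0, 0], [1, 0.2, -0.6, 0, 0, 0, 0], [1, 0.15, -0.37, 0, 0, 0, 0], [1, 0, 0, 0, 0, 0, -0.31], [1, 0, 0, 0, 0, 0, -0.3]]]}}

```text
time_s: 8.07
eef_pos: [0.4403, -0.107, 0.149]
orientation: [[0.009, 1.0, -0.002], [1.0, -0.009, 0.001], [0.001, -0.002, -1.0]]
wrist_force: [1.9, -0.7, -4.7]
gripper_width: 0.027
```

Request:
{"api": "apply_moves", "payload": {"moves": [[[1, 0, 0, 0.3, 0, 0, 0], [1, 0, 0, 0.5, 0, 0, 0], [1, 0, 0, 0.3, 0, 0, 0], [1, 0, 0, 0, 0, 0, 0], [1, 0, 0, 0, 0, 0, 0], [1, 0, 0, 0, 0, 0, 0]]]}}

```text
time_s: 8.57
eef_pos: [0.4421, -0.1084, 0.1061]
orientation: [[0.011, 1.0, -0.0], [1.0, -0.011, -0.0], [-0.0, -0.0, -1.0]]
wrist_force: [0.2, -0.5, -3.1]
gripper_width: 0.0271
```

```bash
python3 -c "
from h import *
delta([.4421,-.108,.0765])
T=cv2.cvtColor(read_camera('top'),cv2.COLOR_RGB2BGR);cv2.imwrite('pics/topE.png',T);S=cv2.cvtColor(read_camera('side'),cv2.COLOR_RGB2BGR)
delta([.4421,-.108,.0765])
cv2.imwrite('pics/e.png',np.vstack([cv2.resize(T[210:300,290:500],None,fx=3,fy=3),cv2.resize(S[110:210,270:480],None,fx=3,fy=3)]))
"
```

```text
t 8.5667 tcp [ 0.4421 -0.1084  0.1061] w 0.0271 F [ 0.2 -0.5 -3.1] yaw_y -0.64 R [[0.011, 1.0, -0.0], [1.0, -0.011, -0.0], [-0.0, -0.0, -1.0]] q [-29.  22.  46. 126. -24.  41.  33.]
tool shift units [ 0.01  -0.001  0.739]
t 8.6667 tcp [ 0.4426 -0.1082  0.1065] w 0.027 F [-0.6 -0.5 -3.7] yaw_y -0.62 R [[0.011, 1.0, 0.001], [1.0, -0.011, -0.0], [-0.0, 0.001, -1.0]] q [-29.  22.  46. 126. -24.  41.  33.]
tool shift units [ 0.005 -0.014  0.75 ]
```

View pics/e.png

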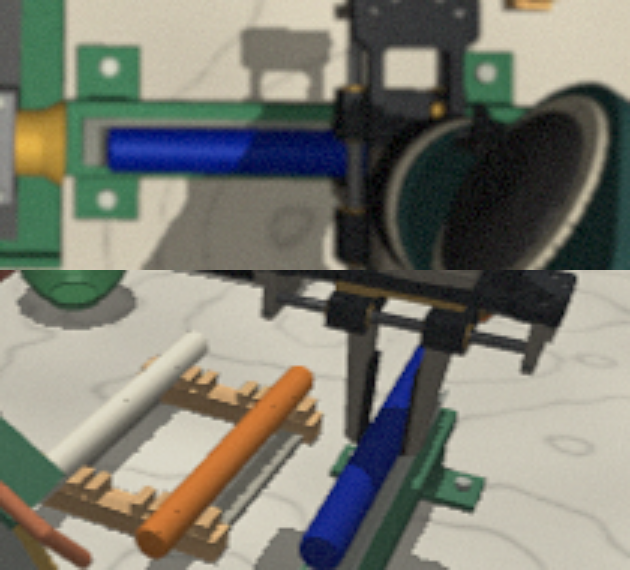

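Request:
{"api": "apply_moves", "payload": {"moves": [[[1, 0, 0, 0.2, 0, 0, 0], [1, 0, 0, 0.2, 0, 0, 0], [1, 0, 0, 0.15, 0, 0, 0], [1, 0, 0, 0.1, 0, 0, 0], [1, 0, 0, 0.05, 0, 0, 0], [1, 0, 0, 0, 0, 0, 0], [1, 0, 0, 0, 0, 0, 0]]]}}

```text
time_s: 9.25
eef_pos: [0.4421, -0.1082, 0.0778]
orientation: [[0.011, 1.0, -0.0], [1.0, -0.011, -0.0], [-0.0, -0.0, -1.0]]
wrist_force: [-0.6, -0.1, -3.9]
gripper_width: 0.027
```

Request:
{"api": "apply_moves", "payload": {"moves": [[[1, 0, 0, 0.03, 0, 0, 0], [1, 0, 0, 0, 0, 0, 0], [1, 0, 0, 0, 0, 0, 0]]]}}

```text
time_s: 9.5
eef_pos: [0.4423, -0.108, 0.0768]
orientation: [[0.011, 1.0, 0.0], [1.0, -0.011, 0.0], [0.0, 0.0, -1.0]]
wrist_force: [-0.9, -0.1, -4.7]
gripper_width: 0.0273
```

Request:
{"api": "apply_moves", "payload": {"moves": [[[1, 0, 0, 0.025, 0, 0, 0], [1, 0, 0, 0, 0, 0, 0], [1, 0, 0, 0, 0, 0, 0]]]}}

```text
time_s: 9.75
eef_pos: [0.4423, -0.108, 0.0763]
orientation: [[0.011, 1.0, 0.0], [1.0, -0.011, 0.001], [0.001, 0.0, -1.0]]
wrist_force: [-2.9, 0.2, 5.4]
gripper_width: 0.0273
```

Request:
{"api": "apply_moves", "payload": {"moves": [[[0.1, 0, 0, 0, 0, 0, 0], [0.1, 0, 0, 0, 0, 0, 0], [0.1, 0, 0, 0, 0, 0, 0], [0.1, 0, 0, 0, 0, 0, 0], [0.1, 0, 0, -0.2, 0, 0, 0], [0.1, 0, 0, -0.6, 0, 0, 0], [0.1, 0, 0, -0.8, 0, 0, 0], [0.1, 0, 0, -0.4, 0, 0, 0], [0.1, 0, 0, 0, 0, 0, 0], [0.1, 0, 0, 0, 0, 0, 0]]]}}

```text
time_s: 10.58
eef_pos: [0.4428, -0.1077, 0.1566]
orientation: [[0.01, 1.0, 0.002], [1.0, -0.01, 0.001], [0.001, 0.002, -1.0]]
wrist_force: [-0.2, -0.8, 0.3]
gripper_width: 0.0415
```

```bash
python3 -c "
from h import *
delta([.4438-.36*.0104,.062-.36,.15])
T=cv2.cvtColor(read_camera('top'),cv2.COLOR_RGB2BGR);cv2.imwrite('pics/topF.png',T)
im=T.astype(int);b,g,r=im[...,0],im[...,1],im[...,2];m=(b>50)&(b>r+35)&(b>g+35);m[:230]=0;m[290:]=0
ys,xs=np.nonzero(m);print(xs.min(),xs.max())
for u in range(xs.min(),xs.min()+80,15):
    v=np.nonzero(m[:,u])[0];p=unproj('top',(u,v.mean()),.08);print(u,v.min(),v.max(),p.round(4),'off',(p[0]-(.4432+.0104*p[1])).round(4))
F=unproj('top',(xs.min()-.5,257.5),.085);print('front saw y',F[1]-.062)
"
```

```text
t 10.5833 tcp [ 0.4428 -0.1077  0.1566] w 0.0415 F [-0.2 -0.8  0.3] yaw_y -0.58 R [[0.01, 1.0, 0.002], [1.0, -0.01, 0.001], [0.001, 0.002, -1.0]] q [-34.  16.  51. 124. -17.  47.  27.]
tool shift units [-4.759 -0.022  0.16 ]
325 437
325 252 263 [0.4434 0.0346 0.08  ] off -0.0002
340 251 264 [0.4434 0.0066 0.08  ] off 0.0002
355 252 264 [ 0.4426 -0.0214  0.08  ] off -0.0004
370 252 264 [ 0.4427 -0.0495  0.08  ] off 0.0
385 252 265 [ 0.4419 -0.0776  0.08  ] off -0.0005
400 253 265 [ 0.441  -0.1058  0.08  ] off -0.0011
front saw y -0.026209015379960468
```

Request:
{"api": "apply_moves", "payload": {"moves": [[[1, -0.3, 0, 0, 0, 0, 0], [1, -0.7, 0, 0, 0, 0, 0], [1, -0.8, 0, 0, 0, 0, 0], [1, -0.8, 0, 0, 0, 0, 0], [1, -0.8, 0, 0, 0, 0, 0], [1, -0.6, 0, 0, 0, 0, 0], [1, -0.38, 0, 0, 0, 0, 0], [1, 0, 0, 0, 0, 0, 0], [1, 0, 0, 0, 0, 0, 0]]]}}

```text
time_s: 11.38
eef_pos: [0.4391, -0.2835, 0.1544]
orientation: [[0.013, 1.0, -0.003], [1.0, -0.013, 0.001], [0.001, -0.003, -1.0]]
wrist_force: [1.0, 0.2, -0.9]
gripper_width: -0.0
```

```bash
python3 -c "
from h import *
delta([.4403,-.283,.077])
"
```

```text
t 11.3833 tcp [ 0.4391 -0.2835  0.1544] w -0.0 F [ 1.   0.2 -0.9] yaw_y -0.74 R [[0.013, 1.0, -0.003], [1.0, -0.013, 0.001], [0.001, -0.003, -1.0]] q [-10.  24.  49. 115. -24.  51.  51.]
tool shift units [0.011 0.036 1.935]
```

Request:
{"api": "apply_moves", "payload": {"moves": [[[1, 0, 0, 0.4, 0, 0, 0], [1, 0, 0, 0.6, 0, 0, 0], [1, 0, 0, 0.5, 0, 0, 0], [1, 0, 0, 0.3, 0, 0, 0], [1, 0, 0, 0.13, 0, 0, 0], [1, 0, 0, 0, 0, 0, 0], [1, 0, 0, 0, 0, 0, 0]]]}}

```text
time_s: 11.97
eef_pos: [0.4406, -0.283, 0.0788]
orientation: [[0.01, 1.0, 0.0], [1.0, -0.01, -0.0], [-0.0, 0.0, -1.0]]
wrist_force: [0.5, -0.3, -0.8]
gripper_width: 0.0004
```

```bash
python3 -c "
from h import *
delta([.4432-.0104*.26,-.26,.077])
S=cv2.cvtColor(read_camera('side'),cv2.COLOR_RGB2BGR);T=cv2.cvtColor(read_camera('top'),cv2.COLOR_RGB2BGR)
cv2.imwrite('pics/g.png',np.vstack([cv2.resize(T[210:300,290:500],None,fx=3,fy=3),cv2.resize(S[110:230,290:500],None,fx=3,fy=3)]))
"
```

```text
t 11.9667 tcp [ 0.4406 -0.283   0.0788] w 0.0004 F [ 0.5 -0.3 -0.8] yaw_y -0.59 R [[0.01, 1.0, 0.0], [1.0, -0.01, -0.0], [-0.0, 0.0, -1.0]] q [ -5.  31.  43. 117. -31.  43.  57.]
tool shift units [ 0.576 -0.008  0.046]
```

View pics/g.png

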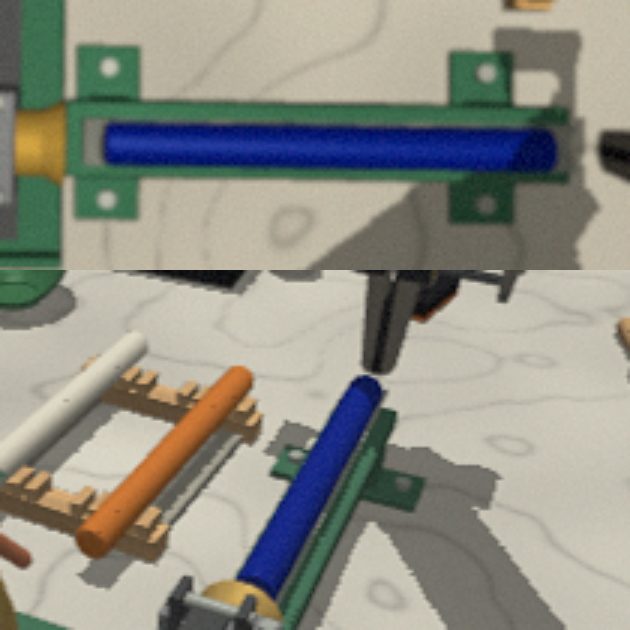

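Request:
{"api": "apply_moves", "payload": {"moves": [[[1, 0.2, 0, 0.03, 0, 0, 0], [1, 0.2, 0, 0, 0, 0, 0], [1, 0.1, 0, 0, 0, 0, 0], [1, 0.1, 0, 0, 0, 0, 0], [1, 0.1, 0, 0, 0, 0, 0], [1, 0.1, 0, 0, 0, 0, 0], [1, 0.1, 0, 0, 0, 0, 0], [1, 0.1, 0, 0, 0, 0, 0], [1, 0.1, 0, 0, 0, 0, 0], [1, 0.1, 0, 0, 0, 0, 0]]]}}

```text
time_s: 12.9
eef_pos: [0.441, -0.2355, 0.0775]
orientation: [[0.011, 1.0, 0.001], [1.0, -0.011, -0.001], [-0.001, 0.001, -1.0]]
wrist_force: [0.9, -3.2, 0.7]
gripper_width: 0.0004
```

Request:
{"api": "apply_moves", "payload": {"moves": [[[1, 0.1, 0, 0, 0, 0, 0], [1, 0.1, 0, 0, 0, 0, 0], [1, 0.1, 0, 0, 0, 0, 0], [1, 0.1, 0, 0, 0, 0, 0], [1, 0.1, 0, 0, 0, 0, 0], [1, 0.1, 0, 0, 0, 0, 0], [1, 0.1, 0, 0, 0, 0, 0], [1, 0.1, 0, 0, 0, 0, 0], [1, 0.1, 0, 0, 0, 0, 0], [1, 0.1, 0, 0, 0, 0, 0]]]}}

```text
time_s: 13.73
eef_pos: [0.4414, -0.195, 0.0774]
orientation: [[0.011, 1.0, 0.0], [1.0, -0.011, -0.0], [-0.0, 0.0, -1.0]]
wrist_force: [-0.2, -4.4, 1.8]
gripper_width: 0.0008
```

```bash
python3 -c "
from h import *
y=arm.read_state()['eef_pos'][1]
delta([.4432+.0104*y,y,.0775])
"
```

```text
t 13.7333 tcp [ 0.4414 -0.195   0.0774] w 0.0008 F [-0.2 -4.4  1.8] yaw_y -0.62 R [[0.011, 1.0, 0.0], [1.0, -0.011, -0.0], [-0.0, 0.0, -1.0]] q [-16.  28.  44. 123. -30.  40.  48.]
tool shift units [-0.    -0.006 -0.002]
```

Request:
{"api": "apply_moves", "payload": {"moves": [[[1, 0.11, 0, 0, 0, 0, 0], [1, 0.11, 0, 0, 0, 0, 0], [1, 0.11, 0, 0, 0, 0, 0], [1, 0.11, 0, 0, 0, 0, 0], [1, 0.11, 0, 0, 0, 0, 0], [1, 0.11, 0, 0, 0, 0, 0], [1, 0.11, 0, 0, 0, 0, 0], [1, 0.11, 0, 0, 0, 0, 0], [1, 0.11, 0, 0, 0, 0, 0], [1, 0.11, 0, 0, 0, 0, 0]]]}}

```text
time_s: 14.57
eef_pos: [0.4419, -0.151, 0.0774]
orientation: [[0.011, 1.0, 0.0], [1.0, -0.011, -0.0], [-0.0, 0.0, -1.0]]
wrist_force: [1.1, -5.1, 3.1]
gripper_width: 0.0005
```

Request:
{"api": "apply_moves", "payload": {"moves": [[[1, 0.1, 0, 0, 0, 0, 0], [1, 0.1, 0, 0, 0, 0, 0], [1, 0.1, 0, 0, 0, 0, 0], [1, 0.1, 0, 0, 0, 0, 0], [1, 0.1, 0, 0, 0, 0, 0], [1, 0.1, 0, 0, 0, 0, 0], [1, 0.1, 0, 0, 0, 0, 0], [1, 0.1, 0, 0, 0, 0, 0], [1, 0.1, 0, 0, 0, 0, 0], [1, 0.1, 0, 0, 0, 0, 0]]]}}

```text
time_s: 15.4
eef_pos: [0.4423, -0.111, 0.0774]
orientation: [[0.011, 1.0, 0.0], [1.0, -0.011, -0.0], [-0.0, 0.0, -1.0]]
wrist_force: [1.6, -5.4, 3.5]
gripper_width: 0.0007
```

Request:
{"api": "apply_moves", "payload": {"moves": [[[1, 0.06, 0, 0, 0, 0, 0], [1, 0.06, 0, 0, 0, 0, 0], [1, 0.06, 0, 0, 0, 0, 0], [1, 0.06, 0, 0, 0, 0, 0], [1, 0.06, 0, 0, 0, 0, 0], [1, 0.06, 0, 0, 0, 0, 0], [1, 0.06, 0, 0, 0, 0, 0], [1, 0.06, 0, 0, 0, 0, 0], [1, 0.06, 0, 0, 0, 0, 0], [1, 0.06, 0, 0, 0, 0, 0]]]}}

```text
time_s: 16.23
eef_pos: [0.4425, -0.0881, 0.0775]
orientation: [[0.011, 1.0, 0.001], [1.0, -0.011, -0.002], [-0.002, 0.001, -1.0]]
wrist_force: [1.0, -11.8, 5.7]
gripper_width: 0.0003
```

```bash
python3 -c "
from h import *
y=arm.read_state()['eef_pos'][1]
delta([.4432+.0104*y,y,.0775]);print('front saw y',y-.062+.29)
"
```

```text
t 16.2333 tcp [ 0.4425 -0.0881  0.0775] w 0.0003 F [  1.  -11.8   5.7] yaw_y -0.62 R [[0.011, 1.0, 0.001], [1.0, -0.011, -0.002], [-0.002, 0.001, -1.0]] q [-30.  25.  45. 127. -29.  38.  35.]
tool shift units [-0.    -0.006 -0.   ]
front saw y 0.13985334872370797
```

Request:
{"api": "apply_moves", "payload": {"moves": [[[1, 0.07, 0, 0, 0, 0, 0], [1, 0.07, 0, 0, 0, 0, 0], [1, 0.07, 0, 0, 0, 0, 0], [1, 0.07, 0, 0, 0, 0, 0], [1, 0.07, 0, 0, 0, 0, 0], [1, 0.07, 0, 0, 0, 0, 0], [1, 0.07, 0, 0, 0, 0, 0], [1, 0.07, 0, 0, 0, 0, 0], [1, 0.07, 0, 0, 0, 0, 0], [1, 0.07, 0, 0, 0, 0, 0]]]}}

```text
time_s: 17.07
eef_pos: [0.4428, -0.0615, 0.0777]
orientation: [[0.012, 1.0, 0.001], [1.0, -0.012, -0.003], [-0.003, 0.001, -1.0]]
wrist_force: [-0.4, -11.5, 6.4]
gripper_width: 0.0003
```

```bash
python3 -c "
from h import *
y=arm.read_state()['eef_pos'][1]
delta([.4432+.0104*y,y,.0775]);print('front saw y',y-.062+.29)
S=cv2.cvtColor(read_camera('side'),cv2.COLOR_RGB2BGR)
O=np.array([.44386,.062,.08]);f=np.array([.0104,1,0]);x=np.array([1,-.0104,0])
a=np.linspace(0,2*np.pi,60)
m0=cv2.imread('pics/side0.png').astype(int);M=(m0[...,2]>m0[...,1]+40)&(m0[...,2]>m0[...,0]+40);M[:310]=0;M[345:]=0
ys,xs=np.nonzero(M);print('red bbox',xs.min(),xs.max(),ys.min(),ys.max())
for t in (.21,.215,.22,.225,.23,.235,.24):
    p=proj('side',[O+t*f+.012*(np.cos(b)*x+np.array([0,0,np.sin(b)])) for b in a]);print(t,p.min(0).round(1),p.max(0).round(1))
cv2.imwrite('pics/k.png',cv2.resize(S[250:390,250:390],None,fx=4,fy=4,interpolation=cv2.INTER_CUBIC))
"
```

```text
t 17.0667 tcp [ 0.4428 -0.0615  0.0777] w 0.0003 F [ -0.4 -11.5   6.4] yaw_y -0.71 R [[0.012, 1.0, 0.001], [1.0, -0.012, -0.003], [-0.003, 0.001, -1.0]] q [-34.  25.  46. 128. -29.  38.  31.]
tool shift units [-0.    -0.006  0.005]
front saw y 0.1664665250759068
red bbox 304 319 323 335
0.21 [311.2 309.6] [326.9 321.9]
0.215 [309.6 312.4] [325.3 324.8]
0.22 [307.9 315.3] [323.8 327.7]
0.225 [306.3 318.2] [322.2 330.6]
0.23 [304.6 321.1] [320.6 333.6]
0.235 [302.9 324.1] [319.  336.6]
0.24 [301.2 327.1] [317.4 339.6]
```

View pics/k.png

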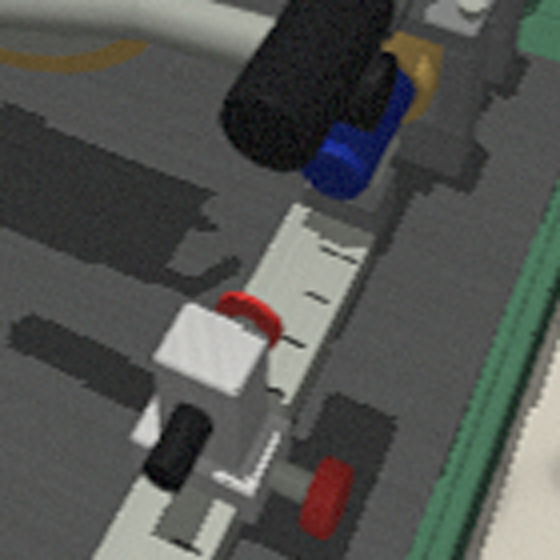

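The picture shows the bar front at about crop (335,170). The red disc is at (250,315), still some 60 mm ahead, and its home position is estimated at 0.237 past the mouth.

Request:
{"api": "apply_moves", "payload": {"moves": [[[1, 0.07, 0, 0, 0, 0, 0], [1, 0.07, 0, 0, 0, 0, 0], [1, 0.07, 0, 0, 0, 0, 0], [1, 0.07, 0, 0, 0, 0, 0], [1, 0.07, 0, 0, 0, 0, 0], [1, 0.07, 0, 0, 0, 0, 0], [1, 0.07, 0, 0, 0, 0, 0], [1, 0.07, 0, 0, 0, 0, 0], [1, 0.07, 0, 0, 0, 0, 0], [1, 0.07, 0, 0, 0, 0, 0]]]}}

```text
time_s: 17.95
eef_pos: [0.443, -0.0331, 0.0775]
orientation: [[0.012, 1.0, 0.001], [1.0, -0.012, -0.003], [-0.003, 0.001, -1.0]]
wrist_force: [1.3, -10.5, 5.5]
gripper_width: 0.0008
```

Request:
{"api": "apply_moves", "payload": {"moves": [[[1, 0.05, 0, 0, 0, 0, 0], [1, 0.05, 0, 0, 0, 0, 0], [1, 0.05, 0, 0, 0, 0, 0], [1, 0.05, 0, 0, 0, 0, 0], [1, 0.05, 0, 0, 0, 0, 0], [1, 0.05, 0, 0, 0, 0, 0], [1, 0.05, 0, 0, 0, 0, 0], [1, 0.05, 0, 0, 0, 0, 0]]]}}

```text
time_s: 18.62
eef_pos: [0.4432, -0.017, 0.0775]
orientation: [[0.012, 1.0, 0.001], [1.0, -0.012, -0.002], [-0.002, 0.001, -1.0]]
wrist_force: [1.9, -10.6, 4.2]
gripper_width: 0.0003
```

```bash
python3 -c "
from h import *
y=arm.read_state()['eef_pos'][1]
delta([.4432+.0104*y,y,.0775]);print('front saw y',y-.062+.29)
S=cv2.cvtColor(read_camera('side'),cv2.COLOR_RGB2BGR);s=S.astype(int)
M=(s[...,2]>s[...,1]+40)&(s[...,2]>s[...,0]+40);M[:310]=0;M[345:]=0
ys,xs=np.nonzero(M);print('red bbox',xs.min(),xs.max(),ys.min(),ys.max(),len(xs))
cv2.imwrite('pics/m.png',cv2.resize(S[280:350,270:370],None,fx=4,fy=4,interpolation=cv2.INTER_CUBIC))
"
```

```text
t 18.6167 tcp [ 0.4432 -0.017   0.0775] w 0.0003 F [  1.9 -10.6   4.2] yaw_y -0.69 R [[0.012, 1.0, 0.001], [1.0, -0.012, -0.002], [-0.002, 0.001, -1.0]] q [-40.  25.  46. 128. -29.  38.  26.]
tool shift units [-0.    -0.005 -0.   ]
front saw y 0.21098391272722655
red bbox 304 320 323 335 103
```

View pics/m.png

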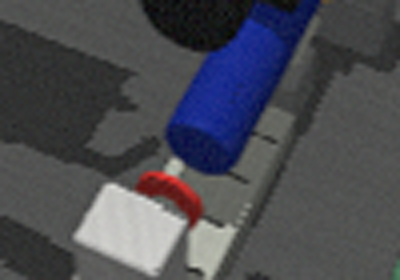

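Request:
{"api": "apply_moves", "payload": {"moves": [[[1, 0.025, 0, 0, 0, 0, 0], [1, 0.025, 0, 0, 0, 0, 0], [1, 0.025, 0, 0, 0, 0, 0], [1, 0.025, 0, 0, 0, 0, 0], [1, 0.025, 0, 0, 0, 0, 0], [1, 0.025, 0, 0, 0, 0, 0], [1, 0.025, 0, 0, 0, 0, 0], [1, 0.025, 0, 0, 0, 0, 0]]]}}

```text
time_s: 19.33
eef_pos: [0.4433, -0.009, 0.0775]
orientation: [[0.012, 1.0, 0.001], [1.0, -0.012, -0.002], [-0.002, 0.001, -1.0]]
wrist_force: [1.9, -10.2, 4.5]
gripper_width: 0.0004
```

Request:
{"api": "apply_moves", "payload": {"moves": [[[1, 0.025, 0, 0, 0, 0, 0], [1, 0.025, 0, 0, 0, 0, 0], [1, 0.025, 0, 0, 0, 0, 0], [1, 0.025, 0, 0, 0, 0, 0]]]}}

```text
time_s: 19.67
eef_pos: [0.4433, -0.0049, 0.0774]
orientation: [[0.012, 1.0, 0.001], [1.0, -0.012, -0.002], [-0.002, 0.001, -1.0]]
wrist_force: [1.1, -8.8, 4.1]
gripper_width: 0.0005
```

```bash
cat > chk.py <<'E'
from h import *
y=arm.read_state()['eef_pos'][1]
delta(None);print('front saw y',y-.062+.29)
S=cv2.cvtColor(read_camera('side'),cv2.COLOR_RGB2BGR);s=S.astype(int)
M=(s[...,2]>s[...,1]+40)&(s[...,2]>s[...,0]+40);M[:310]=0;M[345:]=0
ys,xs=np.nonzero(M);print('red bbox',xs.min(),xs.max(),ys.min(),ys.max(),len(xs),ys.mean())
cv2.imwrite('pics/n%d.png'%(y*1e4+1000),cv2.resize(S[280:350,270:370],None,fx=4,fy=4,interpolation=cv2.INTER_CUBIC))
E
python3 chk.py; ls pics
```

```text
t 19.6667 tcp [ 0.4433 -0.0049  0.0774] w 0.0005 F [ 1.1 -8.8  4.1] yaw_y -0.68 R [[0.012, 1.0, 0.001], [1.0, -0.012, -0.002], [-0.002, 0.001, -1.0]] q [-42.  25.  46. 128. -29.  38.  24.]
front saw y 0.22305970724528723
red bbox 304 320 323 336 101 327.7227722772277
a.png
b.png
c1.png
d.png
e.png
g.png
k.png
m.png
n950.png
side0.png
top0.png
topE.png
topF.png
```

Request:
{"api": "apply_moves", "payload": {"moves": [[[1, 0.02, 0, 0, 0, 0, 0], [1, 0.02, 0, 0, 0, 0, 0], [1, 0.02, 0, 0, 0, 0, 0], [1, 0.02, 0, 0, 0, 0, 0], [1, 0.02, 0, 0, 0, 0, 0]]]}}

```text
time_s: 20.13
eef_pos: [0.4434, -0.0009, 0.0774]
orientation: [[0.012, 1.0, 0.001], [1.0, -0.012, -0.002], [-0.002, 0.001, -1.0]]
wrist_force: [2.2, -9.8, 4.6]
gripper_width: 0.0002
```

Request:
{"api": "apply_moves", "payload": {"moves": [[[1, 0.02, 0, 0, 0, 0, 0], [1, 0.02, 0, 0, 0, 0, 0], [1, 0.02, 0, 0, 0, 0, 0], [1, 0.02, 0, 0, 0, 0, 0]]]}}

```text
time_s: 20.47
eef_pos: [0.4434, 0.0023, 0.0774]
orientation: [[0.012, 1.0, 0.001], [1.0, -0.012, -0.002], [-0.002, 0.001, -1.0]]
wrist_force: [1.7, -9.5, 3.8]
gripper_width: 0.0004
```

```bash
python3 chk.py
```

```text
t 20.4667 tcp [0.4434 0.0023 0.0774] w 0.0004 F [ 1.7 -9.5  3.8] yaw_y -0.68 R [[0.012, 1.0, 0.001], [1.0, -0.012, -0.002], [-0.002, 0.001, -1.0]] q [-43.  25.  46. 128. -29.  38.  23.]
front saw y 0.23029437919222823
red bbox 304 320 323 336 102 327.7647058823529
```

Request:
{"api": "apply_moves", "payload": {"moves": [[[1, 0.015, 0, 0, 0, 0, 0], [1, 0.015, 0, 0, 0, 0, 0], [1, 0.015, 0, 0, 0, 0, 0], [1, 0.015, 0, 0, 0, 0, 0]]]}}

```text
time_s: 20.85
eef_pos: [0.4434, 0.0046, 0.0774]
orientation: [[0.012, 1.0, 0.001], [1.0, -0.012, -0.002], [-0.002, 0.001, -1.0]]
wrist_force: [1.2, -10.0, 3.8]
gripper_width: 0.0007
```

Request:
{"api": "apply_moves", "payload": {"moves": [[[1, 0.015, 0, 0, 0, 0, 0], [1, 0.015, 0, 0, 0, 0, 0], [1, 0.015, 0, 0, 0, 0, 0], [1, 0.015, 0, 0, 0, 0, 0]]]}}

```text
time_s: 21.18
eef_pos: [0.4435, 0.007, 0.0774]
orientation: [[0.012, 1.0, 0.001], [1.0, -0.012, -0.002], [-0.002, 0.001, -1.0]]
wrist_force: [2.1, -9.7, 2.9]
gripper_width: 0.0002
```

```bash
python3 chk.py
```

```text
t 21.1833 tcp [0.4435 0.007  0.0774] w 0.0002 F [ 2.1 -9.7  2.9] yaw_y -0.69 R [[0.012, 1.0, 0.001], [1.0, -0.012, -0.002], [-0.002, 0.001, -1.0]] q [-43.  25.  46. 128. -29.  38.  23.]
front saw y 0.23497718577597854
red bbox 304 318 325 337 58 329.1551724137931
```

Request:
{"api": "apply_moves", "payload": {"moves": [[[1, 0.012, 0, 0, 0, 0, 0], [1, 0.012, 0, 0, 0, 0, 0], [1, 0.012, 0, 0, 0, 0, 0], [1, 0.012, 0, 0, 0, 0, 0]]]}}

```text
time_s: 21.57
eef_pos: [0.4435, 0.0089, 0.0774]
orientation: [[0.012, 1.0, 0.001], [1.0, -0.012, -0.002], [-0.002, 0.001, -1.0]]
wrist_force: [0.7, -9.5, 3.8]
gripper_width: 0.0
```

Request:
{"api": "apply_moves", "payload": {"moves": [[[1, 0.012, 0, 0, 0, 0, 0], [1, 0.012, 0, 0, 0, 0, 0], [1, 0.012, 0, 0, 0, 0, 0], [1, 0.012, 0, 0, 0, 0, 0]]]}}

```text
time_s: 21.9
eef_pos: [0.4435, 0.0108, 0.0774]
orientation: [[0.012, 1.0, 0.001], [1.0, -0.012, -0.002], [-0.002, 0.001, -1.0]]
wrist_force: [1.9, -9.1, 3.1]
gripper_width: 0.0003
```

```bash
python3 chk.py
```

```text
t 21.9 tcp [0.4435 0.0108 0.0774] w 0.0003 F [ 1.9 -9.1  3.1] yaw_y -0.69 R [[0.012, 1.0, 0.001], [1.0, -0.012, -0.002], [-0.002, 0.001, -1.0]] q [-44.  25.  46. 128. -29.  38.  22.]
front saw y 0.23879428939450534
red bbox 306 314 328 332 13 329.6923076923077
```

Request:
{"api": "apply_moves", "payload": {"moves": [[[1, 0.012, 0, 0, 0, 0, 0], [1, 0.012, 0, 0, 0, 0, 0], [1, 0.012, 0, 0, 0, 0, 0]]]}}

```text
time_s: 22.2
eef_pos: [0.4434, 0.0112, 0.0773]
orientation: [[0.012, 1.0, 0.001], [1.0, -0.012, -0.004], [-0.004, 0.001, -1.0]]
wrist_force: [1.7, -13.7, 3.6]
gripper_width: 0.0004
```

Request:
{"api": "apply_moves", "payload": {"moves": [[[1, 0.012, 0, 0, 0, 0, 0], [1, 0.012, 0, 0, 0, 0, 0], [1, 0.012, 0, 0, 0, 0, 0]]]}}

```text
time_s: 22.45
eef_pos: [0.4435, 0.0114, 0.0774]
orientation: [[0.013, 1.0, 0.001], [1.0, -0.013, -0.005], [-0.005, 0.001, -1.0]]
wrist_force: [2.2, -16.6, 4.7]
gripper_width: 0.0005
```

Request:
{"api": "apply_moves", "payload": {"moves": [[[1, 0.012, 0, 0, 0, 0, 0], [1, 0.012, 0, 0, 0, 0, 0], [1, 0.012, 0, 0, 0, 0, 0], [1, 0, 0, 0, 0, 0, 0]]]}}

```text
time_s: 22.78
eef_pos: [0.4435, 0.0116, 0.0774]
orientation: [[0.014, 1.0, 0.001], [1.0, -0.014, -0.007], [-0.007, 0.002, -1.0]]
wrist_force: [1.0, -19.4, 5.1]
gripper_width: 0.0
```

```bash
python3 chk.py
```

```text
t 22.7833 tcp [0.4435 0.0116 0.0774] w 0.0 F [  1.  -19.4   5.1] yaw_y -0.8 R [[0.014, 1.0, 0.001], [1.0, -0.014, -0.007], [-0.007, 0.002, -1.0]] q [-44.  25.  46. 128. -29.  38.  22.]
front saw y 0.23963029598993835
red bbox 306 313 328 331 9 329.44444444444446
```

The bar is hard against the stop: +10 N over the drag, with almost no advance. Next I back straight off, then rise.

Request:
{"api": "apply_moves", "payload": {"moves": [[[1, -0.05, 0, 0, 0, 0, 0], [1, -0.1, 0, 0, 0, 0, 0], [1, -0.3, 0, 0, 0, 0, 0], [1, -0.6, 0, 0, 0, 0, 0], [1, -0.6, 0, -0.2, 0, 0, 0], [1, -0.6, 0, -0.6, 0, 0, 0], [1, -0.6, 0, -0.8, 0, 0, 0], [1, -0.4, 0, -0.8, 0, 0, 0], [1, 0, 0, -0.4, 0, 0, 0], [1, 0, 0, 0, 0, 0, 0]]]}}

```text
time_s: 23.67
eef_pos: [0.4429, -0.1126, 0.1916]
orientation: [[0.011, 1.0, 0.003], [1.0, -0.011, 0.004], [0.004, 0.003, -1.0]]
wrist_force: [0.8, -0.3, -0.0]
gripper_width: 0.0009
```

```bash
python3 - <<'E'
exec(open('chk.py').read())
T=cv2.cvtColor(read_camera('top'),cv2.COLOR_RGB2BGR)
im=T.astype(int);b,g,r=im[...,0],im[...,1],im[...,2];m=(b>50)&(b>r+35)&(b>g+35);m[:235]=0;m[280:]=0;m[:,310:450]*=1
ys,xs=np.nonzero(m);print(xs.min(),xs.max())
print('back saw y',unproj('top',(xs.max()+.5,258),.085)[1]-.062)
cv2.imwrite('pics/fin.png',np.vstack([cv2.resize(T[120:300,120:520],None,fx=1.5,fy=1.5),cv2.resize(S[260:360,220:420],None,fx=3,fy=3)]))
E
```

```text
t 23.6667 tcp [ 0.4429 -0.1126  0.1916] w 0.0009 F [ 0.8 -0.3 -0. ] yaw_y -0.65 R [[0.011, 1.0, 0.003], [1.0, -0.011, 0.004], [0.004, 0.003, -1.0]] q [-39.  13.  57. 122. -14.  52.  25.]
front saw y 0.11540821736733248
red bbox 306 313 328 331 10 329.5Traceback (most recent call last):
  File "<stdin>", line 3, in <module>
numpy._core._exceptions._UFuncOutputCastingError: Cannot cast ufunc 'multiply' output from dtype('int64') to dtype('bool') with casting rule 'same_kind'
```

```bash
python3 - <<'E'
exec(open('chk.py').read())
T=cv2.cvtColor(read_camera('top'),cv2.COLOR_RGB2BGR)
cv2.imwrite('pics/fin.png',np.vstack([cv2.resize(T[120:300,120:520],None,fx=1.5,fy=1.5),cv2.resize(S[260:360,220:420],None,fx=3,fy=3)]))
E
```

```text
t 23.7667 tcp [ 0.4413 -0.111   0.1887] w 0.0001 F [ 0.2  0.1 -0.2] yaw_y -0.48 R [[0.008, 1.0, -0.001], [1.0, -0.008, 0.003], [0.003, -0.002, -1.0]] q [-39.  13.  57. 122. -14.  52.  25.]
front saw y 0.11704362358477483
red bbox 306 313 328 331 10 329.5
```

View pics/fin.png

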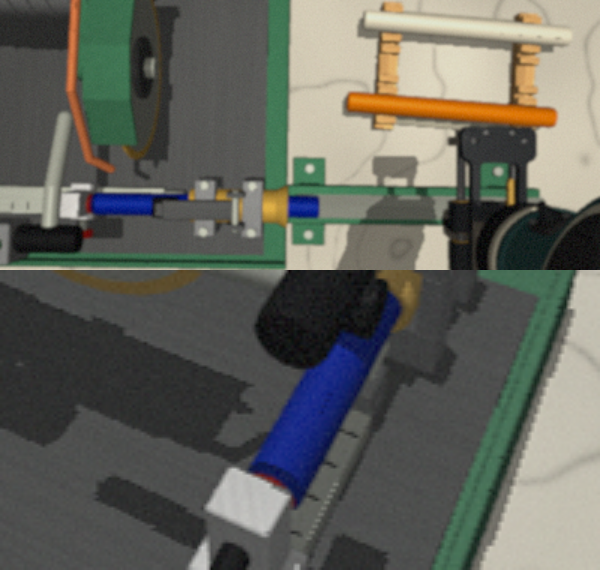

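The bar lies through the tube against the stop block with the pin in. The other two bars are in place and the gripper is clear.

```bash
python3 -c "
from cell import arm
print(arm.finish_job())"
```

```text
the job is handed in; nothing more can be done
None
```

The blue bar is loaded in the wet saw and the job is handed in, at about 24 s of the 67 s allowed. No verdict was reported.

- **Placing:** I took the bar from the middle slot, laid it in the trough and let go. The camera showed it within about 1 mm of the feed axis.
- **Pushing:** With closed fingers on its back end, the push needed was about 4–5 N in the tube. It rose to about 10–12 N from the hold-down shoe, which I met about 140 mm past the mouth.
- **The stop:** At about 0.239 m past the mouth the push rose from 9 to 19 N while the bar barely moved. That is about 10 N over the drag and well under the 45 N limit, so I took the pin to be home.
- **Last checks:** After I backed off, the red sliver of the pin looked the same as under load, so the bar is holding it in. The wrist force was about zero, the gripper was clear, and the amber and white bars looked undisturbed in the rack.

The pin's travel was judged from the force rise and the picture, since it is not read directly. None of the checks failed or disagreed. One checking script crashed before the last picture, so I took that picture again; I did not redo its measurement of where the bar's back end lies.

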